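# Sort the springy polishing pad from the hard one

### The arm

A 6-joint arm with a two-finger parallel gripper is mounted at the origin on the work surface. World frame = base frame: x ahead of the robot, y to its left, z up, the work surface at z = 0. Lengths are in m, angles in rad, forces in N, time in s.
With the tool pointing down it reaches from about 0.375 to 0.75 m from the base axis. Payload 9 kg.
Tool frame: the origin (TCP) lies midway between the tips of the shut fingers; the grasp point (between the pads) lies 19 mm behind it (bot.tcp_to_grasp is the z of the grasp point in the tool frame, in m); z points along the fingers, y is the direction in which the jaws open and shut (so a half turn about z gives the same grasp; the last joint's range is limited). The gripper opens to 85 mm and grips with 20 to 120 N. Pads are 22 mm wide; open, the fingers measure 114 mm over their backs; the gripper's body (76 mm by 85 mm) begins 54 mm behind the grasp point. The pads swing forward as they close: fully open they stand 13 mm farther back than shut.
Start: joints at [1.026, 0.104, 0.097, 1.564, 0, 1.353], TCP at [0.193, 0.568, 0.231] pointing down, gripper open.
Joint ranges: [-2.99, 2.99], [-0.84, 1.86], [-1.1, 1.16], [-1.84, 2.11], [-1.51, 1.56], [-3.14, 3.14]. Speed limits (rad/s): [2.22, 2.22, 2.57, 3.14, 3.14, 3.14].

### API

Orientations are given as a 3x3 rotation matrix whose columns are the frame's x, y, z axes.
In Python, from station import bot gives the robot as it stands. The module is installed in compiled form; this text tells all that it offers.
- The arm moves only by the shell command python3 -m creep 'ROWS' [FORCE]. ROWS is JSON, one flat list of numbers, 7 for each row, row after row: the shift along the tool's x, y, z in mm, then the turn, a rotation vector about the tool's x, y, z in rad, then the gripper's target within -1 to 1 (shut at 1, half-way at 0, fully open at -1). A call has 1 to 5 rows; each row is the pose to reach, as a shift and turn from the pose measured when the call began, along the tool's axes at that moment; what a row does not reach only later rows make up. A row lasts 1/8 s, in which the tool goes at most 62.5 mm and 10.7 degrees, less where a joint would pass 70% of its speed; a pose out of reach is approached as far as the arm can. A call with a gripper value outside its range is refused whole. The fingers move at their own pace and stop on an object; FORCE is the grip in N (left out, the last holds). Time passes only in rows, so rows that repeat a pose let the fingers close. It gives the time, the measured TCP pose, the force and the opening at its end, in the units of the state.
- bot.get_state(): the state, without advancing time (a new reading comes with each control period).
- bot.snapshot(name): name is "scene" or "top" or "wrist"; returns a dict with "img" (400x640x3 uint8, red, green, blue), "vertical_fov" (degrees; the focal length in pixels is half the picture's height over the tangent of half this angle, whatever the lens; pixels are square), "cx", "cy" (the principal point, pixels), "R" (3x3) and "t" (3): a world point X has camera coordinates R X + t; the wrist camera has in their place "tool_from_camera" (4x4, takes a point from camera to tool coordinates, whose origin is the TCP and whose axes are the flange's). Camera axes: x right, y down, z forward; pixel columns grow to the right and rows downward; lengths in m; the calibration is good to about 2 mm. A picture is of the moment at which its call begins: read the wrist's pose just before it. There is no depth.
- bot.close_job(): hands the job in, once; it reports no verdict.
The state is a dict: "time": time; "q": joint angles; "qvel": joint speeds; "joint_efforts": joint torques, N m; "tcp_pos": TCP position; "tool_rot": TCP orientation; "contact_force": force on the tool from outside, world axes, zero at the start; "wrist_torque": the same for the moment, N m; "opening": finger opening in m.
Only numpy, scipy, OpenCV 4.12 (cv2) and the standard library are available. Lean on these libraries where they do the work, as an engineer would, in place of code of your own. Each camera call takes 0.05 s, during which the arm holds its last target.

### The job

Two look-alike tan leather polishing pads stand on the bench, one springy and one hard; only a pinch across the narrow width tells which is which. Put the springy pad in the walnut tray and the hard pad in the steel tray, each standing upright on the tray's floor as it stands now, and let go.

Things in the scene. Friction and masses are not known exactly. Their poses are not given: they have to be found in the camera images.
- pad_a: tan leather pad with dark core strip, upright block 60 (x) x 36 (y) x 40 mm tall (z), 75-210 g; origin at centre of underside. One of the two pads is springy, one hard; they look alike. Squeezed across the 36 mm (fingers closing along its y), the springy one gives 6 mm each side, fully pressed from 8 N, so 24 mm is left (carry it so; it springs back); the hard one stays 36 mm
- pad_b: tan leather pad with dark core strip, upright block 60 (x) x 36 (y) x 40 mm tall (z), 75-210 g; origin at centre of underside. One of the two pads is springy, one hard; they look alike. Squeezed across the 36 mm (fingers closing along its y), the springy one gives 6 mm each side, fully pressed from 8 N, so 24 mm is left (carry it so; it springs back); the hard one stays 36 mm
- tray_walnut: the dark brown walnut tray, for the springy pad: a square shallow open tray, 160 x 160 mm outside, 5 mm walls, 15 mm tall, inner floor 5 mm above the bench; fixed to the bench, empty at the start; origin at the centre of its underside, x and y along its sides, z up
- tray_steel: the bare steel tray, for the hard pad: a square shallow open tray, 160 x 160 mm outside, 5 mm walls, 15 mm tall, inner floor 5 mm above the bench; fixed to the bench, empty at the start; origin at the centre of its underside, x and y along its sides, z up
There are look-alikes about, which are no part of the job. What is shaped like the pad_a but turquoise or yellow is not meant. What is shaped like the pad_b but turquoise is not meant.

How it is judged:
At the end, for the whole second after the job is handed in: Springy pad in the walnut tray, hard pad in the steel tray: each flat on the tray floor (within 7 mm), upright within 10 degrees, centre within 65 mm of the tray's centre along either side, at rest and released. Which is where is checked by the load on each tray (the hard pad is heavier) (((x of pad_a in the frame of tray_walnut between -0.065 and 0.065 m and y of pad_a in the frame of tray_walnut between -0.065 and 0.065 m and z of pad_a in the frame of tray_walnut between 0 and 0.012 m and angle between each of pad_a, pad_b's own z axis and vertical below 0.17 rad and linear speed of each of pad_a, pad_b below 0.02 m/s and contact force between each of pad_a, pad_b and the fingers below 0.1 N and x of pad_b in the frame of tray_steel between -0.065 and 0.065 m and y of pad_b in the frame of tray_steel between -0.065 and 0.065 m and z of pad_b in the frame of tray_steel between 0 and 0.012 m) or (x of pad_b in the frame of tray_walnut between -0.065 and 0.065 m and y of pad_b in the frame of tray_walnut between -0.065 and 0.065 m and z of pad_b in the frame of tray_walnut between 0 and 0.012 m and angle between each of pad_b, pad_a's own z axis and vertical below 0.17 rad and linear speed of each of pad_b, pad_a below 0.02 m/s and contact force between each of pad_b, pad_a and the fingers below 0.1 N and x of pad_a in the frame of tray_steel between -0.065 and 0.065 m and y of pad_a in the frame of tray_steel between -0.065 and 0.065 m and z of pad_a in the frame of tray_steel between 0 and 0.012 m)) and contact force between tray_walnut and anything else below 1.28 N and contact force between tray_steel and anything else above 1.28 N); the robot touches nothing.
It also fails if it takes over 69 s, if anything falls off the work surface, if the arm or the gripper's body presses on something with over 40 N, if the wrist force passes 120 N, or if a joint passes its speed limit or range.

## Working session

There is one attempt and no reset: what is moved stays moved. The work goes in short steps, Python scripts to look and compute and a shell command to move; the robot and the scene stay as the last step left them, time stands still between calls to the robot, and variables do not carry over. Pictures are saved under pics/ and viewed, and the job is handed in when it is done.

```bash
mkdir -p pics
cat > h.py <<'E'
import numpy as np, cv2
from station import bot
def snap(n,f):
    s=bot.get_state(); d=bot.snapshot(n); cv2.imwrite('pics/'+f,d['img'][:,:,::-1]); np.savez('pics/'+f+'.npz',tcp=s['tcp_pos'],rot=s['tool_rot'],**d); return d,s
def ray(d,u,v,z):
    f=200/np.tan(np.radians(d['vertical_fov'])/2)
    c=np.array([(u-d['cx'])/f,(v-d['cy'])/f,1.])
    R=np.array(d['R']);t=np.array(d['t']); o=-R.T@t; w=R.T@c
    return o+w*(z-o[2])/w[2]
E
python3 - <<'E'
from h import *
for n in ("scene","top","wrist"):
    d,s=snap(n,n+'1.png'); print({k:np.round(v,3) for k,v in d.items() if k!='img'})
print(s)
E
```

```text
{'vertical_fov': np.float64(48.782), 'cx': np.float64(321.785), 'cy': np.float64(198.185), 'R': array([[ 0.722,  0.692,  0.006],
       [ 0.542, -0.561, -0.625],
       [-0.429,  0.455, -0.78 ]]), 't': array([-0.368, -0.235,  1.315])}
{'vertical_fov': np.float64(47.873), 'cx': np.float64(321.678), 'cy': np.float64(199.077), 'R': array([[ 0.001, -1.   ,  0.006],
       [-0.987, -0.002, -0.161],
       [ 0.161, -0.006, -0.987]]), 't': array([-0.   ,  0.498,  1.063])}
{'vertical_fov': np.float64(60.787), 'cx': np.float64(316.498), 'cy': np.float64(207.745), 'tool_from_camera': array([[ 0.   , -0.945, -0.328,  0.085],
       [ 1.   ,  0.001, -0.   ,  0.   ],
       [ 0.001, -0.328,  0.945, -0.142],
       [ 0.   ,  0.   ,  0.   ,  1.   ]])}
{'time': 0.1, 'q': array([ 1.02627417e+00,  1.04649663e-01,  9.65369195e-02,  1.56392289e+00,
       -1.93748880e-06,  1.35309233e+00]), 'qvel': array([ 0.00072563, -0.00208107,  0.00321296, -0.00154699,  0.00219855,
        0.00019336]), 'joint_efforts': array([ 7.52042077e-03, -5.58206069e+01,  5.04722679e+01,  1.29217777e-02,
       -2.06470286e-04, -1.74045653e-05]), 'tcp_pos': array([0.1924465 , 0.56796907, 0.23058863]), 'tool_rot': array([[-9.47068524e-01,  3.21030842e-01, -6.40314259e-04],
       [ 3.21031371e-01,  9.47067966e-01, -1.06107386e-03],
       [ 2.65783688e-04, -1.21047062e-03, -9.99999232e-01]]), 'contact_force': array([ 0.77897555,  0.46505165, -0.18123487]), 'wrist_torque': array([ 0.01304688, -0.01035666,  0.00094236]), 'opening': 0.08519911333363253}
```

View pics/scene1.png

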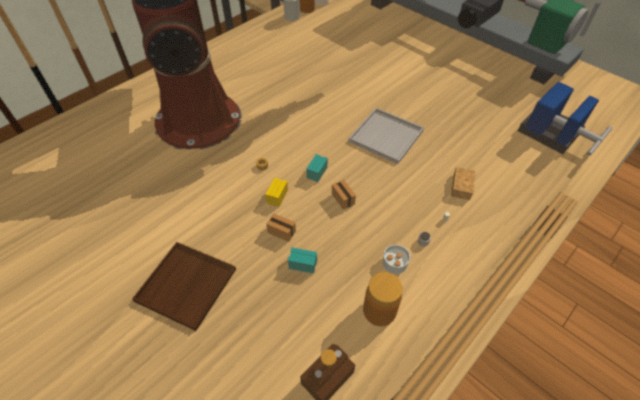

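View pics/top1.png

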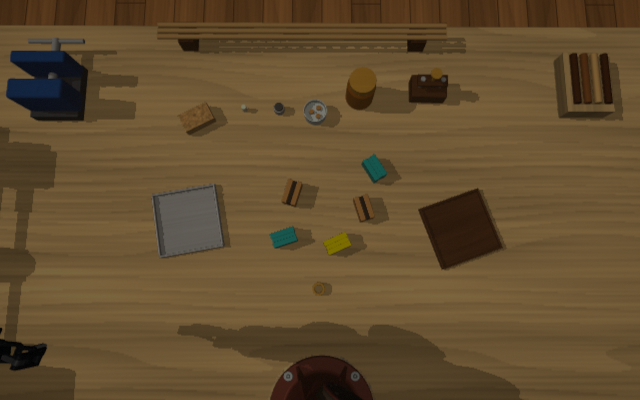

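View pics/wrist1.png

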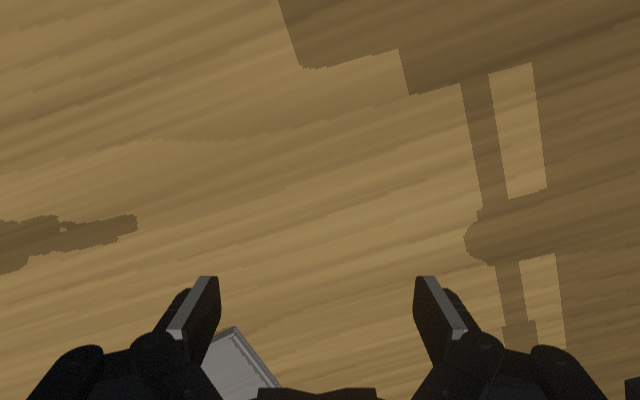

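The tan blocks with a dark strip are at top-view (292,193) and (364,208). Possible confusions are turquoise blocks at (284,237) and (374,168), a yellow block at (338,243), and a cork block at (197,118). The walnut tray is at (461,228) and the steel tray at (188,221). I choose the two tan blocks with the dark core and will check them in a close crop.

Run:
```python
from h import *
d=np.load('pics/top1.png.npz'); im=d['img'][:,:,::-1]
c=im[140:265,255:405]; cv2.imwrite('pics/crop1.png',cv2.resize(c,None,fx=5,fy=4.8,interpolation=cv2.INTER_CUBIC))
hsv=cv2.cvtColor(im.copy(),cv2.COLOR_BGR2HSV)
for p in ((287,195),(292,193),(360,208),(364,208),(320,200),(461,228),(188,221)): print(p,hsv[p[1],p[0]])
```

```text
(287, 195) [ 15 164 101]
(292, 193) [ 16 128  34]
(360, 208) [ 16 167 104]
(364, 208) [ 16 131  33]
(320, 200) [ 18 131 117]
(461, 228) [ 13 183  46]
(188, 221) [17 25 93]
```

View pics/crop1.png

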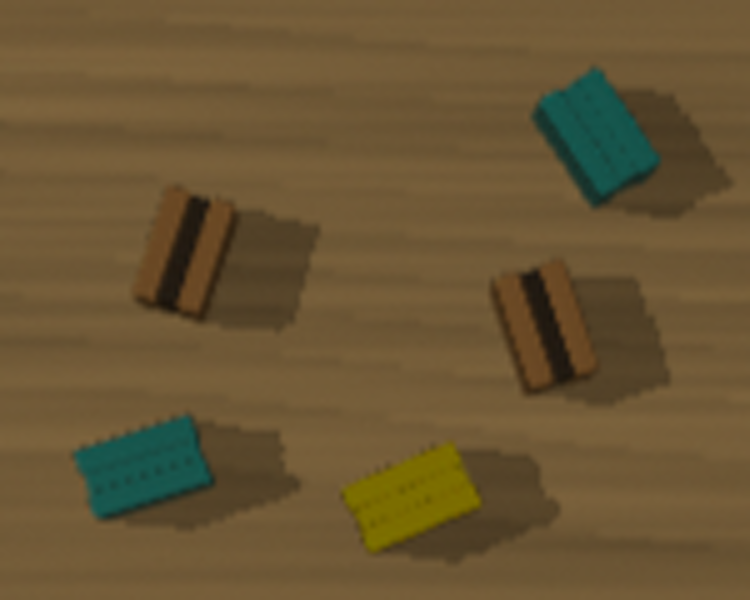

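Run:
```python
from h import *
d=np.load('pics/top1.png.npz'); im=d['img'][:,:,::-1].copy()
hsv=cv2.cvtColor(im,cv2.COLOR_BGR2HSV)
H,S,V=[hsv[:,:,i].astype(int) for i in range(3)]
R=np.array(d['R']);print('cam',-R.T@d['t'])
def rep(name,m,z):
    cs,_=cv2.findContours(m.astype(np.uint8),cv2.RETR_EXTERNAL,cv2.CHAIN_APPROX_NONE)
    c=max(cs,key=cv2.contourArea)[:,0,:]
    P=np.array([ray(d,u,v,z)[:2] for u,v in c])*1000
    r=cv2.minAreaRect(P.astype(np.float32)); print(name,len(c),np.round(r[0],1),np.round(r[1],1),round(r[2],1))
for n,(u,v) in dict(L=(292,193),R=(364,208)).items():
    w=np.zeros(H.shape,bool); w[v-20:v+20,u-16:u+16]=1
    # shadow has S<150
    st=w&(V<50)&(np.hypot(np.arange(640)[None]-u,np.arange(400)[:,None]-v)<16)
    m=w&((S>150)&(V>60)|(V<50)); m=cv2.morphologyEx(m.astype(np.uint8),cv2.MORPH_OPEN,np.ones((3,3)))
    rep(n+' strip',st,.04); rep(n+' all',m,.04)
w=np.zeros(H.shape,bool); w[180:280,410:510]=1
rep('walnut',w&(V<70)&(S>150),.015)
w[:]=0; w[175:265,145:232]=1
rep('steel',w&(S<70),.015)
for n,z in dict(turq1=(284,237),turq2=(374,168),yel=(338,243)).items(): print(n,np.round(ray(d,*z,.04)*1000))
```

```text
cam [0.32020918 0.00727889 1.12954238]
L strip 51 [514.4  76.2] [10.8 59.1] 75.6
L all 74 [515.5  75.6] [35.2 61.4] 72.3
R strip 48 [ 476.7 -103.4] [56.7  8.5] 16.7
R all 83 [ 477.5 -101.1] [59.7 39.7] 17.4
walnut 236 [ 429.9 -343. ] [159.4 162.3] 19.7
steel 249 [449.1 334.9] [159.9 161.4] 10.3
turq1 [405.  92.  40.]
turq2 [ 576. -129.   40.]
yel [391. -39.  40.]
```

```bash
python3 -m creep '[-463,-362,80,0,0,-0.047,-1,-463,-362,80,0,0,-0.047,-1,-463,-362,80,0,0,-0.047,-1,-463,-362,80,0,0,-0.047,-1,-463,-362,80,0,0,-0.047,-1]' 40
```

```text
time: 0.78
tcp_pos: [0.3629, 0.3075, 0.1886]
tool_rot: [[-0.961, 0.276, -0.0], [0.276, 0.961, -0.001], [0.0, -0.001, -1.0]]
contact_force: [0.9, 0.2, -0.1]
opening: 0.0853
```

```bash
python3 -m creep '[-210,-180,39,0,0,0,-1,-210,-180,39,0,0,0,-1,-210,-180,39,0,0,0,-1,-210,-180,39,0,0,0,-1,-210,-180,39,0,0,0,-1]' 40; python3 -m creep '[0,0,0,0,0,0,-1]'; python3 -c "
from h import *
snap('wrist','wrist2.png')"
```

```text
time: 1.4
tcp_pos: [0.5159, 0.0738, 0.1489]
tool_rot: [[-0.96, 0.278, -0.001], [0.278, 0.96, -0.001], [0.001, -0.001, -1.0]]
contact_force: [-0.3, 0.8, -0.4]
opening: 0.0852
time: 1.52
tcp_pos: [0.5162, 0.0721, 0.1481]
tool_rot: [[-0.96, 0.281, -0.002], [0.281, 0.96, -0.001], [0.002, -0.002, -1.0]]
contact_force: [-0.2, 0.7, 0.0]
opening: 0.0855
```

View pics/wrist2.png

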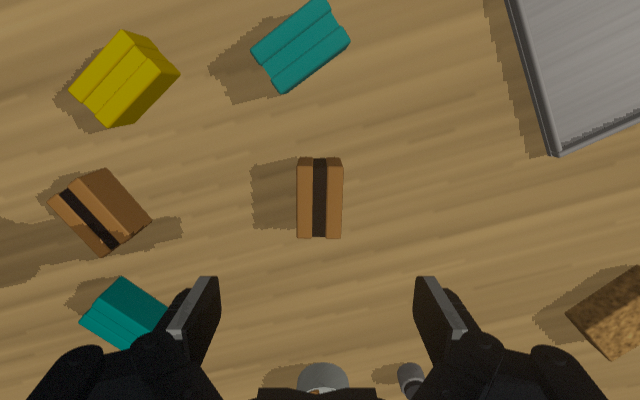

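Wrist view: the left pad is centred near (319,197), upright and aligned with the jaws. The right pad is at (95,212). I'll cast rays to the top face at z=0.04.

```bash
cat >> h.py <<'E'
def wray(d,u,v,z):
    f=200/np.tan(np.radians(d['vertical_fov'])/2)
    c=np.array([(u-d['cx'])/f,(v-d['cy'])/f,1.]); T=np.array(d['tool_from_camera']);R=np.array(d['rot'])
    o=R@T[:3,3]+d['tcp']; w=R@T[:3,:3]@c
    return o+w*(z-o[2])/w[2]
def strip(d,u,v,r):
    im=d['img'][:,:,::-1].copy(); g=im.max(2)
    m=(g<50); w=np.zeros_like(m); w[v-r:v+r,u-r:u+r]=1
    cs,_=cv2.findContours((m&w).astype(np.uint8),0,1); c=max(cs,key=cv2.contourArea)[:,0]
    P=np.array([wray(d,a,b,.04)[:2] for a,b in c])*1000
    print('px',c.min(0),c.max(0)); return cv2.minAreaRect(P.astype(np.float32))
E
python3 - <<'E'
from h import *
d=np.load('pics/wrist2.png.npz')
for p in ((319,197),(90,218)): print(strip(d,*p,46))
for p in ((297,158),(342,158),(297,183),(343,183),(297,239),(342,239)): print(p,np.round(wray(d,*p,.04)*1000,1))
E
```

```text
px [313 159] [326 236]
((511.4232482910156, 75.58741760253906), (9.691253662109375, 61.979347229003906), 73.48745727539062)
px [ 60 188] [118 249]
((477.4140625, -102.36731719970703), (56.75690841674805, 9.819206237792969), 17.232515335083008)
(297, 158) [476.3  68.6  40. ]
(342, 158) [485.7 100.5  40. ]
(297, 183) [494.5  62.9  40. ]
(343, 183) [504.3  96.3  40. ]
(297, 239) [538.7  49.1  40. ]
(342, 239) [548.8  83.7  40. ]
```

```bash
python3 -m creep '[4,2.5,60,0,0,0,-1,4,2.5,110,0,0,0,-1,4,2.5,130,0,0,0,-1,4,2.5,141,0,0,0,-1,4,2.5,141,0,0,0,-1]' 25; python3 -m creep '[0,0,0,0,0,0,1,0,0,0,0,0,0,1,0,0,0,0,0,0,1,0,0,0,0,0,0,1,0,0,0,0,0,0,1]' 25
```

```text
time: 2.2
tcp_pos: [0.512, 0.0771, 0.0074]
tool_rot: [[-0.96, 0.279, -0.003], [0.279, 0.96, -0.001], [0.002, -0.001, -1.0]]
contact_force: [-0.4, -0.1, -0.9]
opening: 0.0855
time: 2.82
tcp_pos: [0.5126, 0.0769, 0.0082]
tool_rot: [[-0.96, 0.28, -0.001], [0.28, 0.96, -0.001], [0.001, -0.001, -1.0]]
contact_force: [-1.1, -0.8, 6.0]
opening: 0.0357
```

```bash
python3 -m creep '[0,0,0,0,0,0,1,0,0,0,0,0,0,1,0,0,0,0,0,0,1,0,0,0,0,0,0,1,0,0,0,0,0,0,1]' 40
```

```text
time: 3.45
tcp_pos: [0.5127, 0.0769, 0.0083]
tool_rot: [[-0.96, 0.28, -0.001], [0.28, 0.96, -0.001], [0.001, -0.001, -1.0]]
contact_force: [-0.3, -0.5, 2.9]
opening: 0.0356
```

Opening stays at 35.6 mm at 25 and 40 N, so this is the hard pad and goes to the steel tray.

```bash
python3 -m creep '[0,0,-30,0,0,0,1,0,0,-70,0,0,0,1,20,40,-80,0,0,0,1,50,90,-80,0,0,0,1,80,140,-80,0,0,0,1]' 40
```

```text
time: 4.08
tcp_pos: [0.4744, 0.2351, 0.0878]
tool_rot: [[-0.96, 0.28, -0.002], [0.28, 0.96, -0.001], [0.001, -0.001, -1.0]]
contact_force: [0.5, 0.0, -2.2]
opening: 0.0353
```

```bash
python3 -m creep '[30,52,0,0,0,0,1,53,90,0,0,0,0,1,53,90,0,0,0,0,1,53,90,0,0,0,0,1]' 40
```

```text
time: 4.58
tcp_pos: [0.4484, 0.336, 0.0872]
tool_rot: [[-0.96, 0.28, -0.002], [0.28, 0.96, -0.002], [0.002, -0.002, -1.0]]
contact_force: [-0.0, -0.2, -2.0]
opening: 0.0355
```

```bash
python3 -m creep '[0,0,40,0,0,0,1,0,0,60,0,0,0,1,0,0,70,0,0,0,1,0,0,73.5,0,0,0,1,0,0,73.5,0,0,0,1]' 40; python3 -m creep '[0,0,0,0,0,0,-1,0,0,0,0,0,0,-1,0,0,0,0,0,0,-1,0,0,0,0,0,0,-1,0,0,0,0,0,0,-1]'; python3 -m creep '[0,0,-40,0,0,0,-1,0,0,-100,0,0,0,-1,0,0,-150,0,0,0,-1,0,0,-150,0,0,0,-1]'; python3 -c "
from h import *
snap('wrist','wrist3.png')"
```

```text
time: 5.2
tcp_pos: [0.4488, 0.336, 0.0144]
tool_rot: [[-0.96, 0.28, -0.002], [0.28, 0.96, -0.001], [0.001, -0.002, -1.0]]
contact_force: [0.1, -0.4, -1.9]
opening: 0.0356
time: 5.82
tcp_pos: [0.4488, 0.336, 0.0144]
tool_rot: [[-0.96, 0.28, -0.002], [0.28, 0.96, -0.001], [0.001, -0.002, -1.0]]
contact_force: [0.1, -0.4, 0.6]
opening: 0.0854
time: 6.32
tcp_pos: [0.4514, 0.3372, 0.1693]
tool_rot: [[-0.96, 0.28, 0.005], [0.28, 0.96, 0.002], [-0.005, 0.003, -1.0]]
contact_force: [0.8, 0.2, -1.1]
opening: 0.0852
```

View pics/wrist3.png

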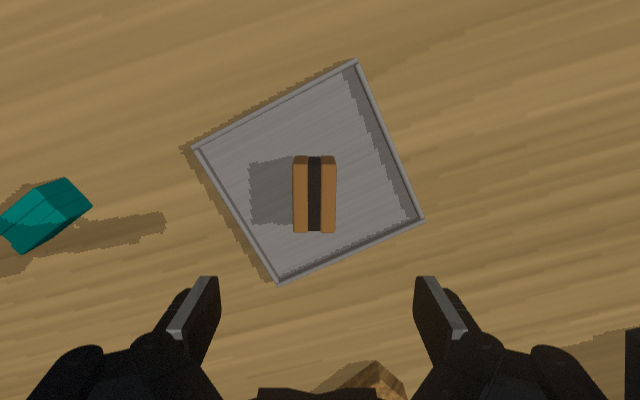

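The hard pad stands upright around (314,195), in the middle of the steel tray. Next is the right pad.

```bash
python3 -m creep '[-148,-414,20,0,0,-0.585,-1,-148,-414,20,0,0,-0.585,-1,-148,-414,20,0,0,-0.585,-1,-148,-414,20,0,0,-0.585,-1,-148,-414,20,0,0,-0.585,-1]'
```

```text
time: 7.0
tcp_pos: [0.4666, 0.0432, 0.1506]
tool_rot: [[-0.955, -0.298, -0.0], [-0.298, 0.955, 0.001], [-0.0, 0.001, -1.0]]
contact_force: [1.4, 0.0, 0.4]
opening: 0.0858
```

```bash
python3 -m creep '[33,-142,0,0,0,0,-1,33,-142,0,0,0,0,-1,33,-142,0,0,0,0,-1,33,-142,0,0,0,0,-1]'; python3 -c "
from h import *
snap('wrist','wrist4.png')
d=np.load('pics/wrist4.png.npz'); print(d['tcp'],d['rot'][:,1])
print(strip(d,319,197,46))"
```

```text
time: 7.5
tcp_pos: [0.4766, -0.1032, 0.1488]
tool_rot: [[-0.955, -0.295, -0.003], [-0.295, 0.955, 0.002], [0.002, 0.003, -1.0]]
contact_force: [-0.4, 1.0, -0.0]
opening: 0.0854
[ 0.4765678  -0.10324455  0.14875043] [-0.29532011  0.95539491  0.00256958]
px [309 178] [320 231]
((476.657470703125, -104.43031311035156), (43.355003356933594, 8.695577621459961), 17.38826560974121)
```

View pics/wrist4.png

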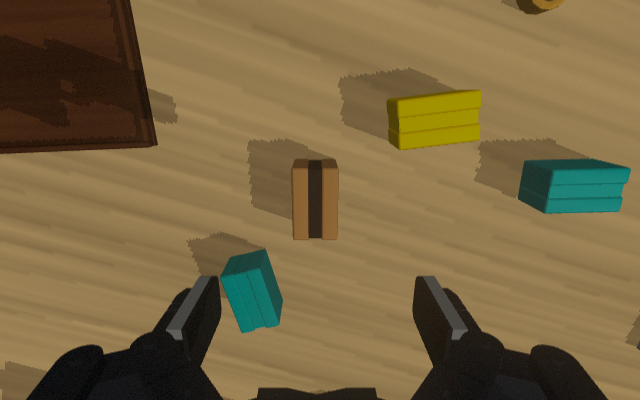

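The right pad is centred at (315,200) and aligned. The turquoise block's nearest corner, (262,250), is clear of the 22 mm wide fingers.

```bash
python3 -m creep '[0,-1,60,0,0,0,-1,0,-1,110,0,0,0,-1,0,-1,130,0,0,0,-1,0,-1,141,0,0,0,-1,0,-1,141,0,0,0,-1]' 25; python3 -m creep '[0,0,0,0,0,0,1,0,0,0,0,0,0,1,0,0,0,0,0,0,1,0,0,0,0,0,0,1,0,0,0,0,0,0,1]' 25;  python3 -m creep '[0,0,0,0,0,0,1,0,0,0,0,0,0,1,0,0,0,0,0,0,1]' 30
```

```text
time: 8.18
tcp_pos: [0.4763, -0.1018, 0.0077]
tool_rot: [[-0.955, -0.298, -0.003], [-0.298, 0.955, 0.003], [0.002, 0.003, -1.0]]
contact_force: [-0.5, 0.4, 1.2]
opening: 0.0849
time: 8.8
tcp_pos: [0.477, -0.1023, 0.0087]
tool_rot: [[-0.955, -0.298, -0.002], [-0.298, 0.955, 0.002], [0.001, 0.002, -1.0]]
contact_force: [-0.9, -1.2, 6.1]
opening: 0.026
time: 9.18
tcp_pos: [0.4771, -0.1024, 0.0087]
tool_rot: [[-0.955, -0.298, -0.002], [-0.298, 0.955, 0.002], [0.001, 0.002, -1.0]]
contact_force: [0.1, 0.6, 1.7]
opening: 0.0255
```

Opening is 25.5 mm, so this is the springy pad and goes to the walnut tray.

```bash
python3 -m creep '[0,0,-30,0,0,0,1,0,0,-70,0,0,0,1,20,-37,-80,0,0,0,1,47,-87,-80,0,0,0,1,74,-137,-80,0,0,0,1]' 30; python3 -m creep '[28,-52,0,0,0,0,1,42,-78,0,0,0,0,1,42,-78,0,0,0,0,1,42,-78,0,0,0,0,1]'
```

```text
time: 9.8
tcp_pos: [0.4469, -0.2567, 0.0885]
tool_rot: [[-0.954, -0.298, -0.001], [-0.298, 0.954, 0.001], [0.001, 0.002, -1.0]]
contact_force: [1.5, 0.1, -0.3]
opening: 0.0253
time: 10.3
tcp_pos: [0.4299, -0.3428, 0.088]
tool_rot: [[-0.954, -0.298, -0.002], [-0.298, 0.954, 0.003], [0.001, 0.003, -1.0]]
contact_force: [1.6, -0.7, 0.0]
opening: 0.0255
```

```bash
python3 -m creep '[0,0,40,0,0,0,1,0,0,60,0,0,0,1,0,0,70,0,0,0,1,0,0,73.7,0,0,0,1,0,0,73.7,0,0,0,1]' 30; python3 -m creep '[0,0,0,0,0,0,0.3,0,0,0,0,0,0,0,0,0,0,0,0,0,-0.5,0,0,0,0,0,0,-1,0,0,0,0,0,0,-1]'; python3 -m creep '[0,0,0,0,0,0,-1,0,0,-40,0,0,0,-1,0,0,-100,0,0,0,-1,0,0,-150,0,0,0,-1,0,0,-150,0,0,0,-1]'; python3 -c "
from h import *
snap('wrist','wrist5.png');snap('top','top5.png');snap('scene','scene5.png')"
```

```text
time: 10.92
tcp_pos: [0.4302, -0.3427, 0.015]
tool_rot: [[-0.954, -0.299, -0.001], [-0.299, 0.954, 0.002], [0.001, 0.002, -1.0]]
contact_force: [-0.5, -0.5, -0.9]
opening: 0.0257
time: 11.55
tcp_pos: [0.4302, -0.3427, 0.015]
tool_rot: [[-0.954, -0.299, -0.001], [-0.299, 0.954, 0.002], [0.001, 0.002, -1.0]]
contact_force: [-0.3, 0.1, 0.5]
opening: 0.0856
time: 12.18
tcp_pos: [0.432, -0.345, 0.1698]
tool_rot: [[-0.954, -0.299, 0.003], [-0.299, 0.954, -0.004], [-0.002, -0.005, -1.0]]
contact_force: [-0.0, -0.7, -0.2]
opening: 0.0857
```

View pics/wrist5.png

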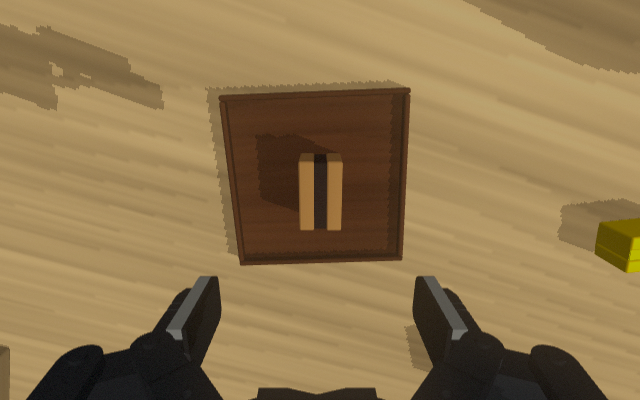

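View pics/top5.png

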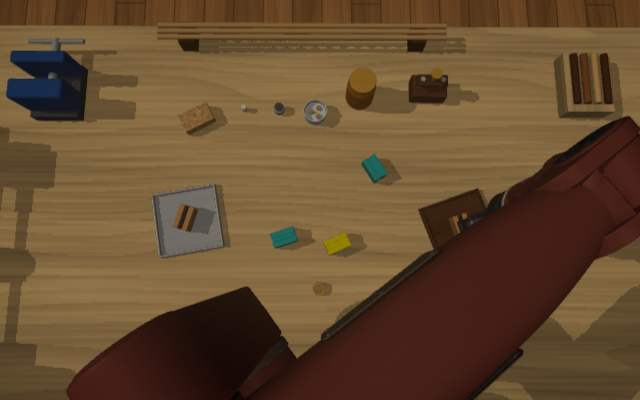

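View pics/scene5.png

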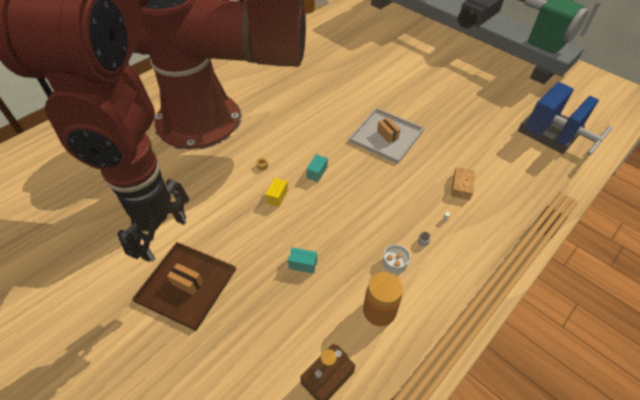

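Both pads stand upright near the middle of their trays: walnut at scene (185,279), steel at (388,130). The gripper is clear and nothing else was displaced.

```bash
python3 -m creep '[0,0,0,0,0,0,-1,0,0,0,0,0,0,-1]'; python3 -c "
from station import bot
print(bot.close_job())"
```

```text
time: 12.58
tcp_pos: [0.4297, -0.3421, 0.1625]
tool_rot: [[-0.954, -0.299, -0.004], [-0.299, 0.954, 0.005], [0.002, 0.006, -1.0]]
contact_force: [0.6, 0.0, -0.8]
opening: 0.0856
the job is handed in; nothing more can be done
None
```

Both pads are in their trays and the job was handed in at about 12.6 s; it reports no verdict.

- **Hard pad:** the left pad held at 35.6 mm when pinched at 25 and 40 N. I stood it in the steel tray and released it. While held, it pulled about 2 N on the wrist.
- **Springy pad:** the right pad pressed down to 25.5 mm when pinched at 25–30 N, against the 24 mm expected. I stood it in the walnut tray and released it. It pulled between about 0 and 1 N, so it is the lighter one.
- **Last checks:** the wrist and scene pictures show both pads upright near the middle of their trays, with the gripper open and clear. The look-alikes had not moved. In the last top picture the arm partly hid the walnut tray, so that view confirmed only the steel side.
- **Disagreement:** one strip measurement on the right pad came out 43 mm long instead of 60, because my search window cut it off. Its centre and angle still agreed with the other views.

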